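Seat the rocking cap on a desk power pod

TASK

One of the four identical round caps on the desk's power pods is not seated: press lightly on the caps near an edge, with a closed fingertip, until you have made the loose one rock. Then press that cap straight down at its middle until it is fully home and level, and finish while still holding it pressed down there with the fingertips. Touch only: do not lift a cap out of its pod, and leave the things on the desk where they are.

Things in the scene. Friction and masses are not known exactly. Their poses are not given: they have to be found in the camera images.
- cap1: round grey plastic cap, 76 mm across, 18 mm thick, first of four from the robot's left. Origin: centre of its underside, so its top face is 18 mm higher; z up. It lies loose, 1.2 mm play, in the 14 mm deep pocket of a fixed aluminium pod (92 mm square, rim 44 mm above the desk) and stands 4 to 11 mm above the rim. The pods are 12 cm or more apart.
- cap2: like cap1, second from the left. Three of the four caps are sound: each rests all round on a seat pad and does not move when pressed. Pad thicknesses differ, so height does not tell which cap is loose, and all four start level. The pods are turned up to 0.31 rad.
- cap3: like cap1, third from the left. The one loose cap, any of the four, rests level on a 10 mm wide stud under its middle, 5 mm above its pocket floor. Pressed with 1 to 5 N some 25 to 32 mm off its centre, on any side, it rocks about 0.15 rad, and a fingertip there sinks 2 to 4 mm (on a sound one under 0.5 mm); let go, it levels itself.
- cap4: like cap1, fourth from the left. The loose cap is seated by pressing straight down within 5 mm of its middle with more than 10 N (15 to 20 N is ample): the stud slides down and stays, and the cap sinks 5 mm to rest on its pocket floor.
- clip1: aluminium binder clip, 18 x 32 x 14 mm with wire handles towards its x, loose on the desk between the two middle pods; not to be disturbed. Origin: centre of its underside.
- clip2: the same kind of binder clip, loose on the desk beyond the pods; not to be disturbed.
- mouse: white computer mouse, 105 x 58 x 35 mm, beyond the pods; not to be disturbed. Origin: centre of its underside.
- dispenser: black plastic tape dispenser with a tape roll, 130 x 55 x 75 mm, beyond the pods; not to be disturbed. Origin: centre of its underside.
- succulent: green ceramic pot with a succulent, 80 mm across and about 100 mm tall, beyond the pods; not to be disturbed. Origin: centre of its underside.
Things that resemble listed ones, but are neither listed nor needed, are in the scene too. Leave any brown or orange look-alike of the cap2 alone.

How it is judged:
By the outcome, as a careful person would: the job done as asked, in the order asked, and still so for the second after the job is handed in, while the arm keeps its last pose, push and grip.
It also fails if it takes over 58 s, if anything falls off the work surface, if the arm or the gripper's body presses on something with over 40 N, if the wrist force passes 120 N, or if a joint passes its speed limit or range.

ROBOT

A 7-joint arm with a two-finger parallel gripper is mounted at the origin on the work surface. World frame = base frame: x ahead of the robot, y to its left, z up, the work surface at z = 0. Lengths are in mm, angles in rad, forces in N, time in s.
With the tool pointing down it reaches from about 400 to 875 mm from the base axis. Payload 19.3 kg.
Tool frame: the origin (TCP) lies at the very end of the fingers, on their centre line; the grasp point (between the pads) lies 19 mm behind it (grip_point_offset is the z of the grasp point in the tool frame, in mm); z points along the fingers, x is the direction in which the jaws open and shut, and the axes are right-handed (so a half turn about z gives the same grasp; the last joint's range is limited). The gripper opens to 85 mm and grips with 20 to 120 N. Pads are 22 mm wide; open, the fingers measure 114 mm over their backs; the gripper's body (76 mm by 85 mm) begins 54 mm behind the grasp point. The pads swing forward as they close: fully open they stand 13 mm farther back than shut.
Start: joints at [-1.268, 0.521, -0.036, 1.599, 0.021, 1.021, -0.113], TCP at [227.658, 582.054, 231.291] pointing down, gripper open.
Joint ranges: [-2.91, 2.91], [-0.3, 2.13], [-1.5, 1.42], [0.17, 2.43], [-1.26, 4.41], [0.16, 1.93], [-2.52, 2.52]. Speed limits (rad/s): [1.89, 1.89, 2.39, 2.39, 3.01, 3.01, 3.01].

INTERFACE

Orientations are given as a 3x3 rotation matrix whose columns are the frame's x, y, z axes.
In Python, from workcell import movep, movel, goto_joints, open_gripper, clamp, wait, inverse_kinematics, read_state, camera, PlanningError, finish_job, grip_point_offset gives the robot as it stands. Calls block until the motion is done:
- movep(position, orientation): joint-space move of the TCP to a pose.
- movel(position, frame=None, max_speed=150, guard=None): straight line of the TCP; frame=None keeps the orientation; max_speed is the mean speed in mm/s. With guard (N) it stops when the force on the tool has changed by that much, and returns True; else False.
- goto_joints(angles): joint-space move.
- open_gripper() and clamp(): open the fingers fully, or close them until they stop; the grip force is fixed at half the most.
- wait(seconds).
- inverse_kinematics(position, orientation): joint angles nearest the present ones, or None.
- read_state(): the state.
- camera(name): name is "scene" or "top" or "wrist"; returns a dict with "image" (480x640x3 uint8, blue, green, red), "range_z" (480x640 float32, mm along the optical axis (not along the pixel's ray), 0 where there is no reading), "fx", "fy", "cx", "cy" (pixels), "cam_to_world" (4x4, takes a point from camera to world coordinates). Camera axes: x right, y up, looking along -z (the intrinsics and any distortion apply to the point x, -y, -z); pixel columns grow to the right and rows downward; lengths in mm; the calibration is good to about 2 mm. The wrist camera is an equidistant fisheye: a pixel r from the principal point sees the ray r / f radians off the axis. A picture is of the moment at which its call begins.
A pose or a line that the arm cannot do raises PlanningError and nothing moves.
- finish_job(): hands the job in, once; it reports no verdict.
The state is a dict: "time": time; "qpos": joint angles; "qvel": joint speeds; "joint_efforts": joint torques, N m; "eef_pos": TCP position; "tool_rot": TCP orientation; "ft_force": force on the tool from outside, world axes, zero at the start; "torque": the same for the moment, N m; "finger_gap": finger opening in mm.
Only numpy, scipy, OpenCV 4.12 (cv2) and the standard library are available. Lean on these libraries where they do the work, as an engineer would, in place of code of your own. Each camera call takes 0.05 s, during which the arm holds its last target. There are 200 camera calls.

## Working session

There is one attempt and no reset: what is moved stays moved. The work goes in short steps, each a Python script; the robot and the scene stay as the last script left them, time stands still between calls to the robot, and variables do not carry over. Pictures are saved under pics/ and viewed, on a budget of 10 in all, crops included, one or two more only if the job needs it, and the job is handed in when it is done.

```bash
mkdir -p pics; ls
python3 - <<'E'
from workcell import *
import cv2,numpy as np,pickle
for n in("scene","top"):
    c=camera(n); cv2.imwrite(f"pics/{n}0.png",c["image"]); pickle.dump(c,open(f"{n}0.pkl","wb"))
    print(n,c["fx"],c["cx"],c["cy"],np.round(c["cam_to_world"],3).tolist(),[k for k in c])
s=read_state();print(s["time"],s["eef_pos"],np.round(s["tool_rot"],3),s["ft_force"],s["finger_gap"],grip_point_offset)
E
```

```text
pics
scene 556.718215953611 314.5492649145134 246.04015691036682 [[0.752, -0.429, 0.5, 1003.733], [0.659, 0.469, -0.588, -497.887], [0.018, 0.772, 0.636, 609.236], [0.0, 0.0, 0.0, 1.0]] ['image', 'range_z', 'fx', 'fy', 'cx', 'cy', 'cam_to_world']
top 609.0752691920469 324.3844161241635 236.76765639526 [[0.009, 0.988, -0.151, 379.22], [-1.0, 0.011, 0.016, 19.012], [0.018, 0.151, 0.988, 1219.13], [0.0, 0.0, 0.0, 1.0]] ['image', 'range_z', 'fx', 'fy', 'cx', 'cy', 'cam_to_world']
0.1 [227.57157451 581.79145472 230.78483014] [[ 0.364  0.931 -0.   ]
 [ 0.931 -0.364 -0.001]
 [-0.001  0.    -1.   ]] [ 0.40815853 -0.15529338 -0.13369565] 85.38311792971012 -18.700000000000003
```

View pics/top0.png

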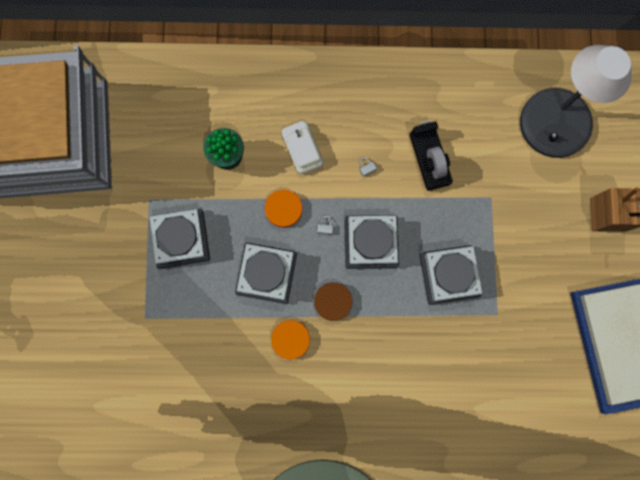

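View pics/scene0.png

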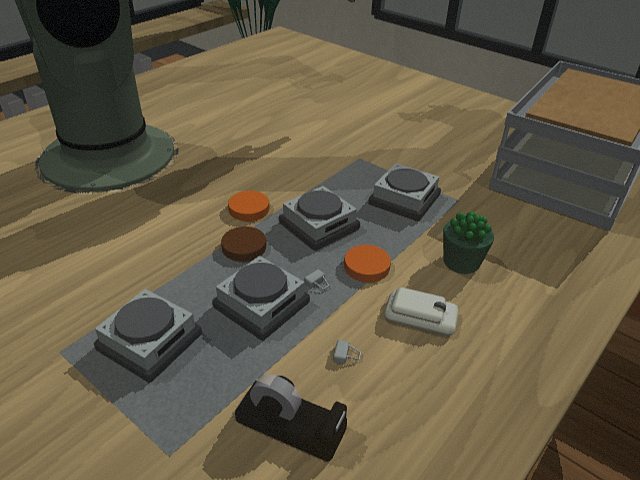

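The top view shows the grey caps at about (176,236), (266,270), (374,239) and (455,273), cap1 to cap4 from the left. The look-alikes are the orange discs at (283,208) and (290,340) and the brown one at (333,301). They are off the pods and wrongly coloured, so I leave them alone. Next I fit circles and check them in one close crop.

Run:
```python
import cv2,numpy as np,pickle
c=pickle.load(open("top0.pkl","rb"));im=c["image"];R=c["range_z"];T=c["cam_to_world"]
k=4; x0,y0=140,195
crop=cv2.resize(im[y0:y0+120,x0:x0+360],None,fx=2.2,fy=2.2,interpolation=cv2.INTER_CUBIC)
g=cv2.cvtColor(im,cv2.COLOR_BGR2GRAY)
for (u,v) in [(176,236),(266,270),(374,239),(455,273)]:
    p=cv2.resize(g[v-30:v+30,u-30:u+30],None,fx=8,fy=8,interpolation=cv2.INTER_CUBIC)
    h=cv2.HoughCircles(cv2.GaussianBlur(p,(9,9),2),cv2.HOUGH_GRADIENT,1,300,param1=60,param2=10,minRadius=140,maxRadius=185)[0,0]
    uu,vv=u-30+(h[0]+.5)/8-.5,v-30+(h[1]+.5)/8-.5
    d=np.median(R[int(vv)-8:int(vv)+9,int(uu)-8:int(uu)+9])
    P=T@[(uu-c["cx"])/c["fx"]*d,-(vv-c["cy"])/c["fy"]*d,-d,1]
    print(uu,vv,h[2]/8,h[2]/8*d/c["fx"],np.round(P[:3],1))
    cc=(int((uu-x0+.5)*2.2),int((vv-y0+.5)*2.2));cv2.circle(crop,cc,int(h[2]/8*2.2),(0,0,255),1);cv2.circle(crop,cc,2,(0,255,0),-1)
cv2.imwrite("pics/crop1.png",crop)
```

```text
175.5 235.0 20.8125 40.246445 [558.4 287.7  50.4]
272.125 260.0 18.875 36.254337 [511.3  99.8  54.3]
373.0 241.5 18.2 35.170338 [549.2 -94.2  56.1]
456.125 274.0 23.05 44.335697 [ 488.  -254.3   55. ]
```

View pics/crop1.png

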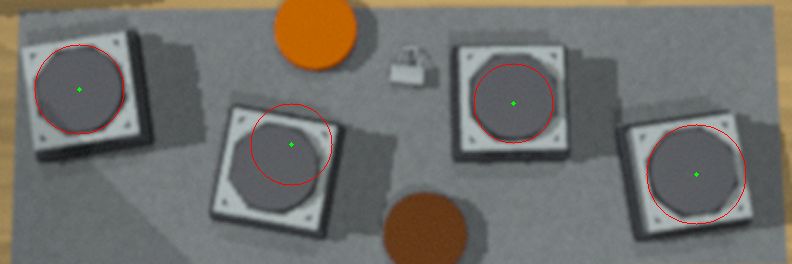

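The crop shows the four grey caps in their pods. The Hough fit is good for cap1 but off for caps 2 to 4. I'll segment the dark cap regions instead.

Run:
```python
import cv2,numpy as np,pickle
c=pickle.load(open("top0.pkl","rb"));im=c["image"];R=c["range_z"];T=c["cam_to_world"]
g=cv2.cvtColor(im,cv2.COLOR_BGR2GRAY);vis=cv2.resize(im[195:315,140:500],None,fx=2.2,fy=2.2,interpolation=cv2.INTER_CUBIC)
for (u,v) in [(176,236),(264,270),(373,238),(455,273)]:
    p=cv2.resize(g[v-32:v+32,u-32:u+32],None,fx=8,fy=8,interpolation=cv2.INTER_CUBIC)
    t=(np.median(p[226:286,226:286])+np.percentile(p,90))/2
    m=(p<t).astype(np.uint8); m=cv2.morphologyEx(m,cv2.MORPH_OPEN,np.ones((41,41)))
    n,l,s,ce=cv2.connectedComponentsWithStats(m); i=l[256,256]
    (x,y),r=cv2.minEnclosingCircle(cv2.findNonZero((l==i).astype(np.uint8)))
    uu,vv=u-32+(ce[i][0]+.5)/8-.5,v-32+(ce[i][1]+.5)/8-.5
    d=np.median(R[int(vv)-8:int(vv)+9,int(uu)-8:int(uu)+9])
    P=T@[(uu-c["cx"])/c["fx"]*d,-(vv-c["cy"])/c["fy"]*d,-d,1]
    print(round(uu,1),round(vv,1),"r_eq mm",np.sqrt(s[i][4]/np.pi)/8*d/c["fx"],"r_enc",r/8*d/c["fx"],np.round(P[:3],1))
    cv2.circle(vis,(int((uu-139.5)*2.2),int((vv-194.5)*2.2)),int(38*c["fx"]/d*2.2),(0,0,255),1)
cv2.imwrite("pics/crop2.png",vis)
```

```text
175.9 235.9 r_eq mm 40.1200840956058 r_enc 42.595146 [556.6 286.9  50.2]
263.8 269.0 r_eq mm 61.869953831392124 r_enc 86.52877 [493.8 115.4  54.5]
373.1 237.2 r_eq mm 62.71213819921531 r_enc 87.38984 [557.7 -94.5  56. ]
455.3 272.3 r_eq mm 62.00418093050783 r_enc 86.92337 [ 491.2 -252.9   54.8]
```

View pics/crop2.png

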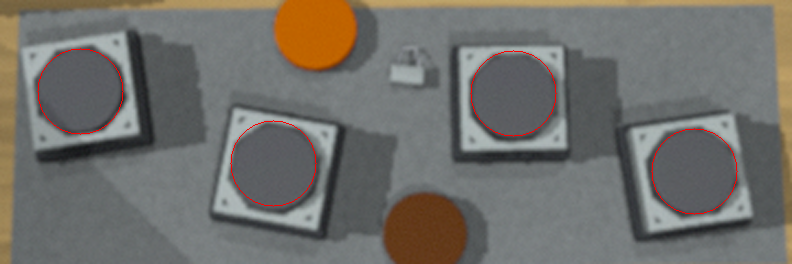

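Caps 2 to 4 merged with their patch in the segmentation, but the overlaid circles sit on all four caps to within about 2 to 3 mm. That is enough for the edge presses, so I probe cap1 first.

```bash
cat > h.py <<'E'
from workcell import *
import numpy as np
D=np.array([[0,1,0],[1,0,0],[0,0,-1.]])
CAPS={1:(557,287,50),2:(492,115,54),3:(557.5,-94.5,56),4:(491,-253,55)}
def st():
    s=read_state(); return s["time"],np.round(s["eef_pos"],2),np.round(s["ft_force"],2)
def probe(n,off=-28):
    x,y,z=CAPS[n]; x+=off
    movep([x,y,z+12],D)
    print(n,"above",*st())
    print(" hit",movel([x,y,z-10],max_speed=12,guard=0.8)); a=st(); print("  ",*a)
    print(" hit",movel([x,y,a[1][2]-5],max_speed=6,guard=2.0)); b=st(); print("  ",*b)
    wait(.15); c=st(); print("  ",*c," sink",a[1][2]-c[1][2])
    movel([x,y,z+14],max_speed=80)
    return a[1][2]-c[1][2]
E
python3 - <<'E'
from h import *
clamp(); print(read_state()["finger_gap"],*st())
probe(1); print(*st())
E
```

```text
0.09728754900278451 0.8667 [227.68 582.08 231.29] [-0.4   0.46  0.02]
1 above 2.5333 [528.63 288.35  62.34] [ 0.62 -0.61 -0.38]
 hit True
   3.6583 [528.99 286.98  48.34] [-0.73 -0.46  7.21]
 hit True
   3.8667 [528.97 287.    48.34] [-0.99 -1.18  7.68]
   4.0167 [529.02 286.97  48.35] [-1.47  0.01  6.85]  sink -0.00999999999999801
4.3667 [529.35 287.18  64.68] [ 0.1  -0.11 -0.66]
```

Cap1 is solid: no sink at 7 N. But 12 mm/s overshot the guard, so I'll press slower on the others.

```bash
sed -i 's/max_speed=12,guard=0.8/max_speed=4,guard=1.2/; s/z+12\],D)/z+20],D); movel([x,y,z+2],max_speed=60)/; s/max_speed=6,guard=2.0/max_speed=3,guard=1.5/' h.py
python3 - <<'E'
from h import *
for n in (2,):
    x,y,z=CAPS[1]; movel([x-28,y,85],max_speed=120)
    if probe(n)>1.2: print("LOOSE",n)
print(*st())
E
```

```text
2 above 5.9083 [463.73 115.21  55.49] [-0.46  0.01  0.4 ]
 hit True
   7.125 [463.99 115.    52.73] [-0.97  0.23  7.77]
 hit True
   7.3583 [464.   115.    52.76] [-0.58 -0.1   6.62]
   7.5083 [464.02 114.99  52.73] [-1.07 -0.42  6.73]  sink 0.0
7.85 [464.26 115.05  68.24] [ 0.45 -0.21  0.01]
```

Cap2 is solid too: 52.7 mm, no sink. The guard stops still leave about 7 N, so I'll step down by 0.4 mm and read the force curve for a gentler press.

```bash
cat >> h.py <<'E'
def gentle(n,off=-28,step=0.4,stop=2.2):
    x,y,z=CAPS[n]; x+=off
    movep([x,y,z+20],D); movel([x,y,z+2],max_speed=60)
    wait(.1); f0=np.mean([read_state()["ft_force"][2] for _ in range(3)]); zz=z+2; log=[]
    while zz>z-9:
        zz-=step; movel([x,y,zz],max_speed=10)
        t,p,f=st(); log.append((round(zz,1),p[2],round(f[2]-f0,1)))
        if f[2]-f0>stop: break
    wait(.1); t,p,f=st(); log.append((t,p[2],round(f[2]-f0,1)))
    print(n,log); 
    return log
E
python3 - <<'E'
from h import *
x,y,z=CAPS[2]; movel([x-28,y,85],max_speed=120)
gentle(3); x,y,z=CAPS[3]; movel([x-28,y,z+25],max_speed=80); print(*st())
E
```

```text
3 [(57.6, np.float64(57.74), np.float64(0.8)), (57.2, np.float64(57.22), np.float64(0.1)), (56.8, np.float64(56.79), np.float64(-0.1)), (56.4, np.float64(56.37), np.float64(0.6)), (56.0, np.float64(55.96), np.float64(-0.4)), (55.6, np.float64(55.58), np.float64(-0.1)), (55.2, np.float64(55.18), np.float64(0.3)), (54.8, np.float64(54.78), np.float64(0.7)), (54.4, np.float64(54.62), np.float64(6.4)), (11.925, np.float64(54.62), np.float64(5.4))]
12.4083 [529.67 -94.55  81.32] [-0.79  0.32 -0.73]
```

Cap3 is stiff at 54.6 mm, so it is sound. Next is cap4.

Run:
```python
from h import *
gentle(4); x,y,z=CAPS[4]; print(*st()); c=camera("top")
movel([x-28,y,z+25],max_speed=80); print(*st())
```

```text
4 [(56.6, np.float64(56.76), np.float64(0.9)), (56.2, np.float64(56.23), np.float64(-0.0)), (55.8, np.float64(55.77), np.float64(0.7)), (55.4, np.float64(55.35), np.float64(-0.8)), (55.0, np.float64(54.96), np.float64(0.1)), (54.6, np.float64(54.59), np.float64(0.3)), (54.2, np.float64(54.18), np.float64(0.1)), (53.8, np.float64(53.78), np.float64(-0.2)), (53.4, np.float64(53.39), np.float64(-0.1)), (53.0, np.float64(52.98), np.float64(0.5)), (52.6, np.float64(52.57), np.float64(0.9)), (52.2, np.float64(52.19), np.float64(0.9)), (51.8, np.float64(51.77), np.float64(0.8)), (51.4, np.float64(51.39), np.float64(0.8)), (51.0, np.float64(51.0), np.float64(0.8)), (50.6, np.float64(50.61), np.float64(1.7)), (50.2, np.float64(50.29), np.float64(4.3)), (18.0333, np.float64(50.25), np.float64(5.1))]
18.0333 [ 462.94 -253.06   50.25] [-2.07 -0.32  5.19]
18.6083 [ 463.15 -253.05   80.2 ] [-0.56  0.44  0.  ]
```

Cap4 is the loose one: contact at about 53 mm under roughly 0.8 N, then 2.75 mm of sink before it stiffened. Now I take a closer look for its middle.

Run:
```python
from h import *
import cv2,pickle
movel([440,-253,150],max_speed=150); wait(.3); c=camera("wrist"); t=camera("top"); pickle.dump((c,t),open("w1.pkl","wb"))
print(*st(),c["fx"],c["cx"],c["cy"],np.round(c["cam_to_world"],2).tolist())
a=cv2.resize(t["image"][235:311,415:495],None,fx=5,fy=5,interpolation=cv2.INTER_CUBIC)
w=cv2.resize(c["image"],(0,0),fx=.625,fy=.625)
o=np.zeros((400,800,3),np.uint8); o[:300,:400]=w; o[:380,400:]=a; cv2.imwrite("pics/w1.png",o)
```

```text
19.65 [ 439.95 -252.92  149.65] [ 0.82 -0.11  0.53] 371.64829954431775 315.99906256189774 244.2020749055205 [[0.0, -0.96, -0.26, 373.15], [1.0, 0.0, -0.0, -252.83], [0.0, -0.26, 0.96, 290.9], [0.0, 0.0, 0.0, 1.0]]
```

View pics/w1.png

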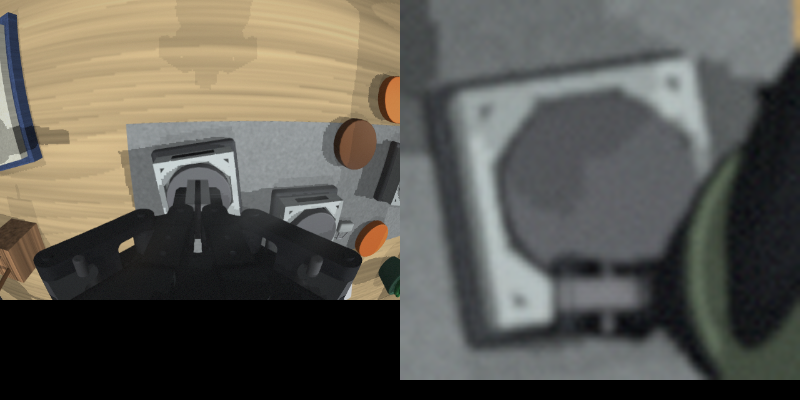

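The top-view crop puts cap4's circle centre at about (454.4, 272.1). The midpoint of the pod's corner holes agrees once corrected for height. That gives a centre of about (491.3, -251.2), so I press there in steps.

Run:
```python
from h import *
x,y=491.3,-251.2
movel([x,y,80]); movel([x,y,55],max_speed=50); wait(.15)
f0=np.mean([read_state()["ft_force"][2] for _ in range(3)]); zz=55; log=[]
while zz>46.5:
    zz-=.4 if zz>48.7 else .2; movel([x,y,zz],max_speed=10)
    t,p,f=st(); F=f[2]-f0; log.append((round(zz,1),float(p[2]),round(float(F),1)))
    if F>25 or (p[2]<49.3 and F>14): break
print(log); wait(.3); print(*st(),read_state()["torque"])
```

```text
[(54.6, 54.7, -0.9), (54.2, 54.17, -0.5), (53.8, 53.75, -0.8), (53.4, 53.35, -0.5), (53.0, 53.1, 2.5), (52.6, 52.84, 6.2), (52.2, 52.5, 7.1), (51.8, 52.1, 7.9), (51.4, 51.72, 8.9), (51.0, 51.32, 8.7), (50.6, 50.91, 7.0), (50.2, 50.53, 6.6), (49.8, 50.11, 8.2), (49.4, 49.72, 7.0), (49.0, 49.3, 7.1), (48.6, 48.92, 8.7), (48.4, 48.72, 7.7), (48.2, 48.55, 7.8), (48.0, 48.33, 8.3), (47.8, 48.14, 9.0), (47.6, 48.07, 12.1), (47.4, 48.05, 15.3)]
26.975 [ 491.39 -251.26   48.04] [-4.09  2.2  16.37] [ 0.45017849  0.94068003 -0.04701933]
```

The cap sank 5.05 mm to a hard stop and is held at about 16 N. One look before handing in.

Run:
```python
from h import *
import cv2
c=camera("scene")["image"]
cv2.imwrite("pics/s1.png",c); print(*st())
```

```text
27.025 [ 491.41 -251.27   48.06] [-3.94  2.05 16.53]
```

View pics/s1.png

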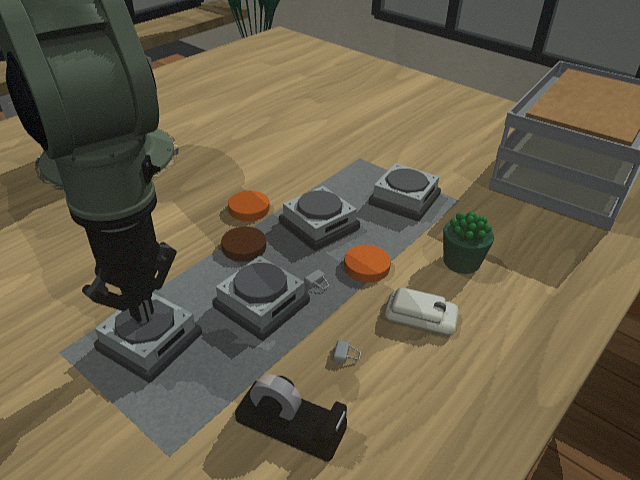

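The fingertips are pressing cap4 at its middle, at about (145,320). The cap looks level and low in its pod, and everything else is where it was.

Run:
```python
from h import *
print(finish_job()); print(*st())
```

```text
the job is handed in; nothing more can be done
None
the job is handed in; nothing more can be done
```

The loose cap was cap4. It is now pressed fully home, and I handed the job in at about 27 s with the closed fingertips still holding it down at its middle.

- **Finding it:** I pressed each cap 28 mm off its centre. Caps 1 to 3 were stiff with no sink. Cap4 first touched at about 53 mm and rocked down 2.75 mm, ending at about 5 N.
- **Seating it:** Pressed at its middle, cap4 sank from 53.1 to 48.05 mm, which matches the expected 5 mm. It then met a hard stop and was held at about 16 N.
- **Last look:** In the final scene picture the cap looked level and the clips, mouse, dispenser, succulent and orange and brown discs looked unmoved.

**Checks that were off or disagreed:**
- The presses on caps 1 to 3 overshot to 6–8 N, more than the light press intended; those caps did not move.
- The first two automatic circle fits for the caps were poor, so I took cap4's middle from readings of an enlarged top-view crop. It should be good to about 2 to 3 mm.
- The camera read the cap tops about 1.5 to 2 mm too high, so I relied on touch for the heights.
- About 4 N of sideways force remained during the final hold.

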